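# Fit the kneading paddle on the machine's keyed spindle

## Robot

A 7-joint arm with a two-finger parallel gripper is mounted at the origin on a cart in front of the work surface, level with it; the furniture and walls round the work are solid. World frame = base frame: x ahead of the robot, y to its left, z up, the work surface at z = 0. Lengths are in mm, angles in rad, forces in N, time in s.
With the tool pointing down it reaches from about 400 to 875 mm from the base axis. Payload 6.5 kg.
Tool frame: the origin (TCP) lies at the very end of the fingers, on their centre line; the grasp point (between the pads) lies 19 mm behind it; z points along the fingers, y is the line along which they close (so a half turn about z gives the same grasp; the last joint's range is limited). The gripper opens to 85 mm and grips with 20 to 120 N. Pads are 22 mm wide; open, the fingers measure 114 mm over their backs; the gripper's body (76 mm by 85 mm) begins 54 mm behind the grasp point. The pads swing forward as they close: fully open they stand 13 mm farther back than shut.
Start: joints at [1.201, 0.536, -0.004, 1.538, 0.003, 1.067, -0.071], TCP at [194.442, -620.228, 231.29] pointing down, gripper open.
Joint ranges: [-2.7, 2.7], [-0.37, 2.16], [-1.27, 1.26], [0.24, 2.4], [-1.31, 4.45], [0.19, 1.91], [-2.76, 2.76]. Speed limits (rad/s): [2.39, 2.39, 3.14, 3.14, 3.14, 3.14, 3.14].

## Interface

Orientations are given as a 3x3 rotation matrix whose columns are the frame's x, y, z axes.
In Python, from rig import robot gives the robot as it stands.
- The arm moves only by the shell command python3 -m handwheel 'ROWS' [OPENING] [FORCE]. ROWS is text: rows parted by semicolons, each of 6 numbers parted by spaces: the shift along the world's x, y, z in m, then the turn, a rotation vector about the world's x, y, z in rad. In form: x y z wx wy wz; .... A call has 1 to 12 rows; each row shifts and turns the commanded pose from where the row before left it; what a row does not reach is not made up. A row lasts 1/8 s, in which the tool goes at most 62.5 mm and 10.7 degrees, less where a joint would pass 70% of its speed; a pose out of reach is approached as far as the arm can. A call is refused whole if a number of a shift passes 0.0625 or a number of a turn 0.188, either way. A call with a gripper value outside its range is refused whole. OPENING is the finger opening in m, from 0 to 0.0854, set as the call begins (- or left out, the last holds). The fingers move at their own pace and stop on an object; FORCE is the grip in N (left out, the last holds). Time passes only in rows, so rows that do not move let the fingers close. It gives the time, the measured TCP pose, the force, the opening and the grip force at its end, in the units of the state.
- robot.get_obs(): the state, without advancing time (a new reading comes with each control period).
- robot.camera(name): name is "scene" or "top" or "wrist"; returns (picture, depth): 400x640x3 uint8, red, green, blue; 400x640 float32, mm along the optical axis (not along the pixel's ray), 0 where there is no reading.
- robot.camera_params(name): a dict with "intrinsics" (3x3 intrinsics, pixels), "R" (3x3) and "t" (3): a world point X has camera coordinates R X + t. Camera axes: x right, y down, z forward; pixel columns grow to the right and rows downward; lengths in mm; the calibration is good to about 2 mm. A picture is of the moment at which its call begins: read the wrist's pose just before it. camera_params takes no time and is no camera call; for the wrist camera it gives the pose at the moment of the call.
- robot.job_done(): hands the job in; it is judged then, once.
The state is a dict: "clock": time; "joints": joint angles; "qd": joint speeds; "effort": joint torques, N m; "tool_pos": TCP position; "orientation": TCP orientation; "wrist_force": force on the tool from outside, world axes, zero at the start; "torque": the same for the moment, N m; "gripper_width": finger opening in mm; "gripper_force": force on a finger pad.
Only numpy, scipy, OpenCV 4.12 (cv2) and the standard library are available. Lean on these libraries where they do the work, as an engineer would, in place of code of your own. Each camera call takes 0.05 s, during which the arm holds its last target. There are 200 camera calls.

## Task

Fit the blue kneading paddle onto the drive spindle in the bowl of the white kneading machine: take it by its grip bar, turn it until its bore lines up with the two keys of the spindle, and slide it down fully home so that it stands upright on the bowl's floor, then let go of it. Leave the grating disc where it is.

Things in the scene. Friction and masses are not known exactly. Their poses are not given: they have to be found in the camera images.
- paddle: Blue loose kneading paddle, 0.22 kg, upright. Origin: axis, underside; z up. Hub 54 across, 56 high; bore open below, 50 deep: round 26 wide, two key slots along x (42 end to end, 18 wide; half a turn fits too). On top a grip bar, 50 long along x (parallel to the slots), 16 thick along y, z 55 to 95: pinch it across y at z 80. Two curved arms at the foot reach 75 out along +x and -x. All in mm.
- spindle: Drive spindle, fixed, not turning, upright in the bowl's middle. Origin: axis, on the bowl's floor; z up. 42 mm high; steel core 20 mm across, two opposite black keys along x: 34 mm end to end, 12 thick; top 11 mm tapers to 20 by 5. Paddle is home when origins coincide and x axes are parallel, either way round; the fit is loose, about 3 mm each side and 10 degrees.
- machine: White kneading machine with a fixed grey bowl, fixed to the worktop. Origin: axis, on the worktop. Body 220 mm across, black control knob at its -x side. Bowl floor 56 mm above the worktop and 180 mm across; rim at 90 mm height, 208 mm across. The spindle stands in its middle, at its own yaw.
- disc: Grating disc, the other attachment, a loose bystander: steel disc 124 mm across with a black hub and round knob, 70 mm high in all. Origin on its axis at its underside, z up.
Not all that is in view belongs to the job. Leave any yellow look-alike of the paddle alone.

How it is judged:
By the outcome, as a careful person would: the job done as asked, in the order asked, and still so for the second after the job is handed in, with the robot touching nothing.
It also fails if it takes over 48 s, if anything falls off the work surface, if the arm or the gripper's body presses on something with over 40 N, if the wrist force passes 120 N, or if a joint passes its speed limit or range.

## Working session

There is one attempt and no reset: what is moved stays moved. The work goes in short steps, Python scripts to look and compute and a shell command to move; the robot and the scene stay as the last step left them, time stands still between calls to the robot, and variables do not carry over. Pictures are saved under pics/ and viewed, at most 10 in all, crops included, and the job is handed in when it is done.

```bash
mkdir -p pics; cat > h.py <<'E'
import numpy as np,cv2
from rig import robot
def cap(n):
    p=robot.camera_params(n); im,d=robot.camera(n)
    K=np.array(p["intrinsics"]);R=np.array(p["R"]);t=np.array(p["t"])
    v,u=np.mgrid[0:d.shape[0],0:d.shape[1]]
    c=np.stack([(u-K[0,2])/K[0,0]*d,(v-K[1,2])/K[1,1]*d,d],-1)
    W=(c-t)@R
    W[d==0]=np.nan
    return im,W
def save(n,im): cv2.imwrite("pics/"+n+".png",im[:,:,::-1])
E
python3 - <<'E'
from h import *
for n in("top","scene"):
    im,W=cap(n); save(n,im); np.savez("/tmp/"+n,im=im,W=W)
o=robot.get_obs();print(o["clock"],o["tool_pos"],o["orientation"])
E
```

```text
0.1 [ 194.24296392 -619.7085006   230.49493472] [[ 9.54185685e-01  2.99214509e-01 -5.96230647e-04]
 [ 2.99215072e-01 -9.54184596e-01  1.44846741e-03]
 [-1.35511633e-04 -1.56050807e-03 -9.99998773e-01]]
```

View pics/top.png

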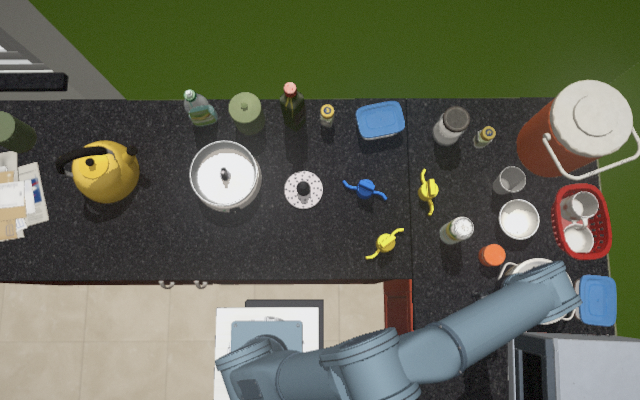

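View pics/scene.png

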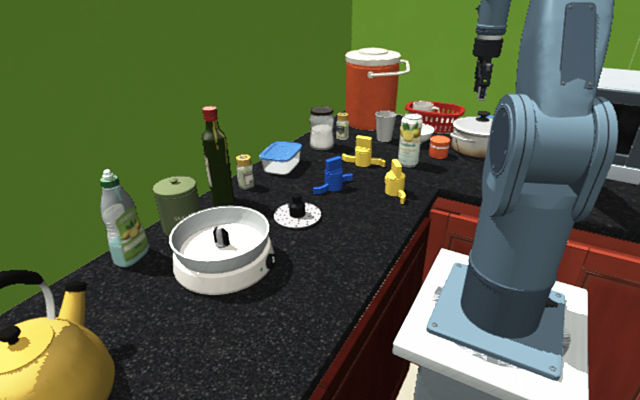

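In the top view, the things that could be taken for the paddle are the blue paddle (366,188), yellow look-alikes (429,190) and (387,243), and blue-lidded boxes (380,120) and (598,300). I choose (366,188). The machine is at (225,176) with its spindle at about (225,173), and the disc is at (304,190).

```bash
python3 - <<'E'
from h import *
z=np.load("/tmp/top.npz");im,W=z["im"].astype(int),z["W"]
a=np.zeros(im.shape[:2],bool);a[165:212,335:395]=1
m=a&(im[...,2]>im[...,0]+60)
P=W[m];print("blue n",m.sum(),"z max",np.nanmax(P[:,2]),"extent",np.nanmin(P,0),np.nanmax(P,0))
for lo,hi in((75,110),(-5,45)):
    Q=P[(P[:,2]>lo)&(P[:,2]<hi)]
    if len(Q)<5: continue
    c=Q.mean(0);w,v=np.linalg.eigh(np.cov(Q[:,:2].T));print(lo,len(Q),c,np.sqrt(w),np.degrees(np.arctan2(v[1,1],v[0,1])))
    print("  mid of box",cv2.minAreaRect(Q[:,:2].astype(np.float32)))
# machine rim
a[:]=0;a[135:218,183:268]=1
Q=W[a&(abs(W[...,2]-88)<6)];x=Q[:,:2]
def circ(x):
    s=np.linalg.lstsq(np.c_[2*x,np.ones(len(x))],(x**2).sum(1),rcond=None)[0];return s[:2],np.sqrt(s[2]+s[:2]@s[:2])
print("rim",len(Q),circ(x))
a[:]=0;a[160:190,212:238]=1
S=W[a&(W[...,2]>75)];print("spindle",len(S),S.mean(0),S[:,2].max(),np.nanmedian(W[a][:,2]))
print("core top",W[160:188,225][::3].round())
D=W[170:212,282:326].reshape(-1,3);D=D[(D[:,2]>3)];print("disc",(np.nanmin(D,0)+np.nanmax(D,0))/2,np.nanmax(D,0)-np.nanmin(D,0))
c1=cv2.resize(z["im"][150:215,180:410],None,fx=3.4,fy=3.4,interpolation=cv2.INTER_CUBIC);save("crop1",c1)
E
```

```text
blue n 339 z max 101.39810017410798 extent [ 484.80489858 -379.22301418   -1.02041938] [ 553.56529813 -239.99618851  101.39810017]
75 97 [ 516.31040926 -310.9764088    93.08085498] [ 4.90265489 14.15415115] 64.7091156147677
  mid of box ((517.2941284179688, -311.35015869140625), (49.00486755371094, 17.340059280395508), 63.66980743408203)
-5 124 [ 516.17919546 -309.0308086    21.22148645] [ 7.3547714  51.43405419] 72.4752446944514
  mid of box ((515.7408447265625, -308.2384033203125), (151.8783721923828, 45.03510665893555), 60.134361267089844)
rim 385 (array([559.02147277, 129.55130848]), np.float64(97.01061364230891))
spindle 54 [555.32440797 127.07302339  91.80357875] 106.078304364661 50.46027301283387
core top [[609. 133.  48.]
 [598. 131.  54.]
 [588. 131.  52.]
 [571. 125.  81.]
 [558. 122.  95.]
 [551. 124.  83.]
 [543. 125.  80.]
 [540. 130.  50.]
 [530. 129.  52.]
 [520. 129.  52.]]
disc [ 517.96725143 -115.18009282   40.1051361 ] [136.29720899 139.7370746   74.19663372]
```

View pics/crop1.png

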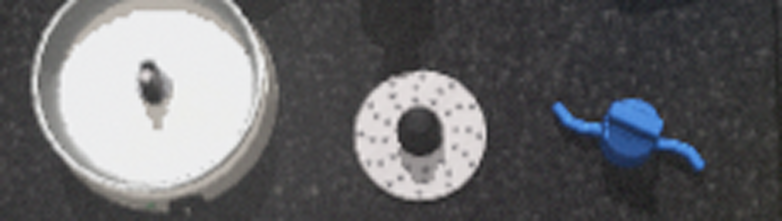

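The crop shows the blue paddle with its grip bar at about (632,122) and its arms running from (560,105) to (700,165). The spindle is at (152,85). The paddle is at (517,-311), and the bar measures 49x17 mm at a yaw of about 64.5°, so the size matches. The spindle is at about (556,127). I move above the paddle now.

```bash
python3 -m handwheel '0 0 0.05 0 0 0; 0.015 0.015 0.035 0 0 0.08; 0.034 0.033 0 0 0 0.083; 0.034 0.033 0 0 0 0.083; 0.034 0.033 0 0 0 0.083; 0.034 0.033 0 0 0 0.083; 0.034 0.033 0 0 0 0.083; 0.034 0.033 0 0 0 0.083; 0.034 0.033 0 0 0 0.083; 0.034 0.033 0 0 0 0.083; 0.034 0.03 -0.02 0 0 0.083; 0 0 -0.04 0 0 0' 0.0854 40
cat > look.py <<'E'
from h import *
import sys
im,W=cap("wrist");save(sys.argv[1],im);np.savez("/tmp/w",im=im,W=W)
i=im.astype(int);m=(i[...,2]>i[...,0]+60)
P=W[m]
for lo,hi in((85,110),(-5,45)):
    Q=P[(P[:,2]>lo)&(P[:,2]<hi)]
    if len(Q)>20: print(lo,hi,len(Q),np.median(Q,0).round(1),cv2.minAreaRect(Q[:,:2].astype(np.float32)))
o=robot.get_obs();R=np.array(o["orientation"]);print(o["clock"],o["tool_pos"],"tool y yaw",np.degrees(np.arctan2(R[1,1],R[0,1])),R[:,2].round(4),o["joints"])
E
python3 look.py w1
```

```text
clock: 1.6
tool_pos: [519.7, -307.2, 256.8]
orientation: [[0.419, 0.908, 0.005], [0.908, -0.419, 0.001], [0.003, 0.004, -1.0]]
wrist_force: [-0.5, -0.7, -0.3]
gripper_width: 85.3
gripper_force: 0.0
85 110 870 [ 517.2 -308.1   93.8] ((516.2882080078125, -309.5050354003906), (49.62910842895508, 15.328365325927734), 65.5544662475586)
-5 45 1236 [ 528.  -291.4   19.9] ((661.3764038085938, -358.76422119140625), (189.63681030273438, 372.6860046386719), 78.57007598876953)
1.65 [ 514.28242305 -307.81440081  249.97389689] tool y yaw -24.96587445631048 [-0.006   0.0045 -1.    ] [ 0.69529456  0.45550973 -0.31331794  1.63827479  0.15245382  1.07947793
 -0.09694303]
```

View pics/w1.png

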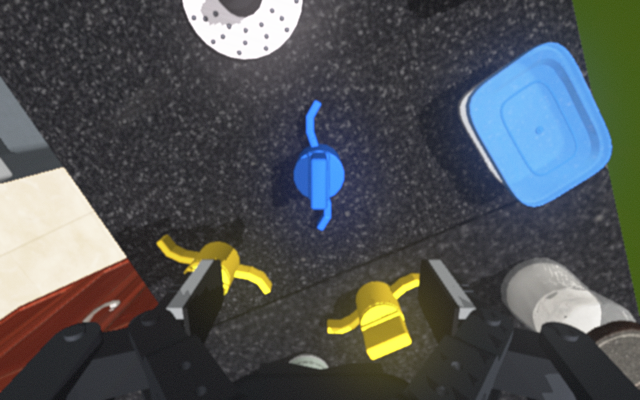

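The wrist view shows the paddle with its bar at (319,185), aligned with the finger gap. The bar centre is (516.5,-309.5) at yaw 65.5°, which agrees with the top view. The tool yaw matches, so I descend.

```bash
python3 -m handwheel '0 0 -0.045 0 0 0; 0 0 -0.045 0 0 0.008; 0 0 -0.03 0 0 0; 0 0 0 0 0 0; 0 0 0 0 0 0'
```

```text
clock: 2.28
tool_pos: [516.1, -312.0, 137.8]
orientation: [[0.419, 0.908, 0.001], [0.908, -0.419, -0.001], [-0.0, 0.002, -1.0]]
wrist_force: [-0.1, 0.8, -0.4]
gripper_width: 85.4
gripper_force: 0.0
```

```bash
python3 -m handwheel '0 0.002 -0.025 0 0 0; 0 0 -0.025 0 0 0; 0 0 -0.025 0 0 0; 0 0 0 0 0 0; 0 0 0 0 0 0'; python3 -m handwheel '0 0 0 0 0 0; 0 0 0 0 0 0; 0 0 0 0 0 0; 0 0 0 0 0 0; 0 0 0 0 0 0; 0 0 0 0 0 0; 0 0 0 0 0 0; 0 0 0 0 0 0' 0.0 60
```

```text
clock: 2.9
tool_pos: [516.7, -309.9, 63.2]
orientation: [[0.419, 0.908, 0.002], [0.908, -0.419, -0.001], [-0.0, 0.003, -1.0]]
wrist_force: [-0.1, 0.5, 1.2]
gripper_width: 85.6
gripper_force: 0.0
clock: 3.9
tool_pos: [515.5, -309.3, 61.3]
orientation: [[0.419, 0.908, 0.0], [0.908, -0.419, -0.0], [-0.0, 0.0, -1.0]]
wrist_force: [-0.4, -1.0, -0.3]
gripper_width: 15.2
gripper_force: 60.4
```

The grip is good at 15.2 mm and 60 N. I lift, carry, and stop short of the bowl so the wrist camera can see the spindle.

```bash
python3 -m handwheel '0 0 0.03 0 0 0; 0 0 0.045 0 0 0; 0 0 0.045 0 0 0; 0 0.015 0.045 0 0 0; 0 0.04 0.025 0 0 0; -0.002 0.05 0 0 0 0; -0.003 0.05 0 0 0 0; -0.003 0.05 0 0 0 0; -0.003 0.05 0 0 0 0; -0.002 0.04 0 0 0 0; 0 0.02 0 0 0 0; 0 0 0 0 0 0'; python3 look.py w2
```

```text
clock: 5.4
tool_pos: [501.9, 7.4, 251.1]
orientation: [[0.415, 0.91, -0.001], [0.91, -0.415, 0.0], [0.0, -0.001, -1.0]]
wrist_force: [0.6, -1.1, -1.8]
gripper_width: 15.6
gripper_force: 60.0
5.45 [502.05579284   5.63967316 250.99795796] tool y yaw -24.688344544566505 [-8.e-04 -5.e-04 -1.e+00] [ 0.28353507  0.29766698 -0.46071689  1.88050635  0.15605163  0.99936707
 -0.67541024]
```

View pics/w2.png

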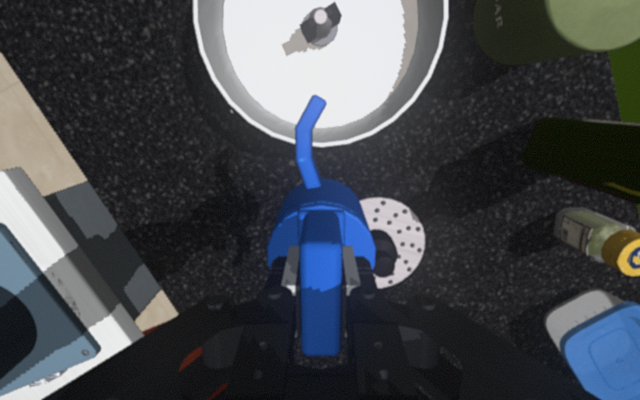

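The wrist view shows the spindle at (320,25), with black keys running from lower left (305,38) to upper right (335,12). I measure its yaw and centre from the depth points.

```bash
python3 - <<'E'
from h import *
z=np.load("/tmp/w.npz");im,W=z["im"],z["W"]
a=np.zeros(im.shape[:2],bool);a[0:60,285:355]=1
g=im.mean(2)
print("floor z",np.nanmedian(W[a][:,2]))
for lo,hi in((62,120),(75,120),(84,96),(90,120),(95,120)):
    m=a&(W[...,2]>lo)&(W[...,2]<hi);Q=W[m]
    if len(Q)<10: continue
    w,v=np.linalg.eigh(np.cov(Q[:,:2].T))
    print(lo,hi,len(Q),Q.mean(0).round(1),np.sqrt(w).round(1),"yaw",np.degrees(np.arctan2(v[1,1],v[0,1])).round(1),cv2.minAreaRect(Q[:,:2].astype(np.float32)))
Q=W[a&(g>140)&(W[...,2]>90)];print("core",len(Q),Q.mean(0),np.ptp(Q,0))
m=a&(W[...,2]>84)&(g<110);Q=W[m];w,v=np.linalg.eigh(np.cov(Q[:,:2].T));print("keys",len(Q),np.sqrt(w),np.degrees(np.arctan2(v[1,1],v[0,1])))
Q=W[(abs(W[...,2]-90)<1.5)];Q=Q[np.hypot(Q[:,0]-557,Q[:,1]-128)<115];Q=Q[np.hypot(Q[:,0]-557,Q[:,1]-128)>92][:,:2]
s=np.linalg.lstsq(np.c_[2*Q,np.ones(len(Q))],(Q**2).sum(1),rcond=None)[0];print("rim",len(Q),s[:2],np.sqrt(s[2]+s[:2]@s[:2]))
save("c2",cv2.resize(im[0:70,270:370],None,fx=6,fy=6,interpolation=cv2.INTER_CUBIC))
E
```

```text
floor z 49.42113779124739
62 120 963 [556.5 128.6  88.9] [4.4 9.2] yaw -175.1 ((557.1124267578125, 130.44583129882812), (33.83494567871094, 19.73771095275879), 5.623452663421631)
75 120 872 [556.6 129.   91. ] [4.3 9. ] yaw -175.1 ((557.1154174804688, 130.44613647460938), (33.82884979248047, 19.73771095275879), 5.623453140258789)
84 96 603 [556.4 129.1  90.4] [4.6 9.8] yaw -175.5 ((557.1441650390625, 130.77694702148438), (33.706993103027344, 19.084903717041016), 5.623453140258789)
90 120 518 [556.9 129.9  94.6] [3.3 7.3] yaw -175.1 ((557.0341796875, 130.47494506835938), (28.888349533081055, 14.780168533325195), 11.197152137756348)
95 120 272 [557.1 130.5  96.6] [2.5 5.3] yaw -173.1 ((557.060791015625, 130.5701141357422), (21.967567443847656, 10.909932136535645), 10.89816951751709)
core 172 [557.50196831 131.2849809   96.56848666] [10.48664046 12.71291017  8.66408428]
keys 494 [ 3.70711012 10.18279606] -175.67106664758586
rim 1240 [557.19720267 130.61827274] 101.15708534533351
```

View pics/c2.png

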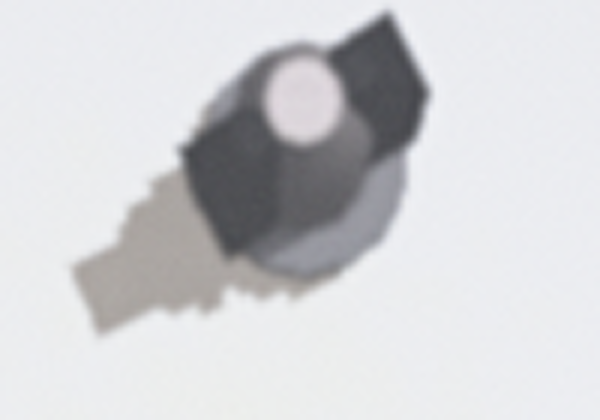

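The spindle is at (557.1,130.5). The rim centre agrees, and the key span reads 33.8 mm. Its yaw is about 7°. I check the paddle's pose in the hand from the same image.

```bash
python3 - <<'E'
from h import *
z=np.load("/tmp/w.npz");im,W=z["im"].astype(int),z["W"]
m=(im[...,2]>im[...,0]+50);m[:,400:]=0
P=W[m];P=P[~np.isnan(P[:,0])]
o=np.array([502,5.6]);t=np.radians(65.3);c,s=np.cos(t),np.sin(t)
L=np.c_[(P[:,:2]-o)@np.array([[c,-s],[s,c]]),P[:,2]]
print("range",L.min(0),L.max(0))
for lo,hi in((278,295),(240,255),(185,230)):
    Q=L[(L[:,2]>lo)&(L[:,2]<hi)]
    if len(Q):print(lo,hi,len(Q),np.percentile(Q,[1,50,99],axis=0).round(1).tolist())
E
python3 -m handwheel '0.005 0.012 0 0 0 -0.102; 0.006 0.014 0 0 0 -0.102; 0.006 0.014 0 0 0 -0.102; 0.006 0.014 0 0 0 -0.102; 0.006 0.014 0 0 0 -0.102; 0.006 0.014 0 0 0 -0.102; 0.006 0.014 0 0 0 -0.102; 0.006 0.014 0 0 0 -0.102; 0.005 0.01 0 0 0 -0.102; 0.003 0.005 0 0 0 -0.102; 0 0 0 0 0 0; 0 0 0 0 0 0'
```

```text
range [-101.96219371  -61.16338654   -2.3902855 ] [ 77.06731156  27.41299871 285.66317046]
278 295 4738 [[-21.3, -6.6, 279.0], [6.0, 1.0, 283.7], [26.6, 8.5, 285.1]]
240 255 2961 [[-1.7, -24.9, 241.4], [15.3, 0.4, 244.9], [27.9, 26.4, 253.9]]
185 230 2690 [[17.0, -20.5, 192.9], [34.9, 6.8, 210.8], [75.6, 21.4, 229.3]]
clock: 6.95
tool_pos: [557.5, 129.4, 251.0]
orientation: [[0.993, 0.119, -0.001], [0.119, -0.993, -0.001], [-0.001, 0.001, -1.0]]
wrist_force: [-0.9, 0.3, -2.0]
gripper_width: 15.0
gripper_force: 60.0
```

The paddle sits centred in the hand, about 1 mm off. It is now over the spindle at yaw 6.8°. I descend to just above it, then insert slowly.

```bash
python3 -m handwheel '-0.001 0 -0.03 0 0 0; 0 0 -0.035 0 0 0; 0 0 -0.015 0 0 0; 0 0 0 0 0 0; 0 0 -0.006 0 0 0; 0 0 -0.006 0 0 0; 0 0 -0.006 0 0 0; 0 0 0 0 0 0'; python3 -m handwheel '0 0 -0.005 0 0 0; 0 0 -0.005 0 0 0; 0 0 0 0 0 0'
```

```text
clock: 7.95
tool_pos: [556.1, 130.7, 152.9]
orientation: [[0.993, 0.119, -0.001], [0.119, -0.993, -0.0], [-0.001, 0.0, -1.0]]
wrist_force: [0.2, -0.2, -2.2]
gripper_width: 14.9
gripper_force: 60.0
clock: 8.32
tool_pos: [556.1, 130.7, 142.7]
orientation: [[0.993, 0.119, -0.001], [0.119, -0.993, -0.0], [-0.001, 0.0, -1.0]]
wrist_force: [-1.2, -1.0, -2.3]
gripper_width: 15.3
gripper_force: 60.0
```

The bottom is at about z 81, already past the taper, with no contact force. I continue.

```bash
python3 -m handwheel '0 0 -0.006 0 0 0; 0 0 -0.006 0 0 0; 0 0 -0.006 0 0 0; 0 0 -0.003 0 0 0; 0 0 0 0 0 0'; python3 -m handwheel '0 0 -0.002 0 0 0; 0 0 -0.002 0 0 0; 0 0 0 0 0 0'
```

```text
clock: 8.95
tool_pos: [556.3, 130.8, 122.0]
orientation: [[0.993, 0.119, -0.001], [0.119, -0.993, -0.0], [-0.001, 0.0, -1.0]]
wrist_force: [-0.4, 0.0, -1.2]
gripper_width: 15.1
gripper_force: 60.0
clock: 9.32
tool_pos: [556.3, 130.7, 118.2]
orientation: [[0.993, 0.119, -0.0], [0.119, -0.993, -0.0], [-0.0, 0.0, -1.0]]
wrist_force: [0.4, 0.5, -2.2]
gripper_width: 15.4
gripper_force: 60.0
```

```bash
python3 -m handwheel '0 0 -0.001 0 0 0; 0 0 -0.001 0 0 0; 0 0 0 0 0 0'; python3 -m handwheel '0 0 -0.001 0 0 0; 0 0 0 0 0 0'
```

```text
clock: 9.7
tool_pos: [556.4, 130.7, 116.2]
orientation: [[0.993, 0.119, -0.0], [0.119, -0.993, -0.0], [-0.0, 0.0, -1.0]]
wrist_force: [0.3, 0.2, -1.2]
gripper_width: 15.0
gripper_force: 60.0
clock: 9.95
tool_pos: [556.4, 130.8, 115.2]
orientation: [[0.993, 0.119, -0.0], [0.119, -0.993, -0.0], [-0.0, 0.0, -1.0]]
wrist_force: [-0.4, 0.0, -2.7]
gripper_width: 15.3
gripper_force: 60.0
```

```bash
python3 -m handwheel '0 0 -0.001 0 0 0; 0 0 -0.001 0 0 0; 0 0 0 0 0 0'; python3 -m handwheel '0 0 -0.001 0 0 0; 0 0 0 0 0 0'
```

```text
clock: 10.32
tool_pos: [556.4, 130.8, 113.2]
orientation: [[0.993, 0.119, -0.0], [0.119, -0.993, -0.0], [-0.0, 0.0, -1.0]]
wrist_force: [-0.2, -0.1, -1.6]
gripper_width: 14.9
gripper_force: 60.0
clock: 10.58
tool_pos: [556.4, 130.8, 112.2]
orientation: [[0.993, 0.119, -0.0], [0.119, -0.993, -0.0], [-0.0, 0.0, -1.0]]
wrist_force: [0.2, -0.2, -2.6]
gripper_width: 15.3
gripper_force: 60.0
```

```bash
python3 look.py w3; python3 - <<'E'
from h import *
o=robot.get_obs();print(o["wrist_force"],o["torque"])
im,W=cap("scene");c=im[190:300,150:310];save("s3",cv2.resize(c,None,fx=4.5,fy=4.5,interpolation=cv2.INTER_CUBIC))
i=im.astype(int);m=(i[...,2]>i[...,0]+60);m[:,:150]=0;m[:,310:]=0
P=W[m];print("scene blue",len(P),np.nanpercentile(P,[1,50,99],axis=0).round(1).tolist())
z=np.load("/tmp/w.npz");i=z["im"].astype(int);m=(i[...,2]>i[...,0]+50);P=z["W"][m]
print("wrist blue",np.nanpercentile(P,[0.5,1,50,99,99.5],axis=0).round(1).tolist())
W=z["W"];d=np.hypot(W[...,0]-557,W[...,1]-130.5)
print("floor z",np.nanmedian(W[(d>60)&(d<85)&~m][:,2]), "rim",np.nanmedian(W[(d>101)&(d<104)][:,2]))
E
```

```text
85 110 2935 [571.2 133.6 105.8] ((567.1563720703125, 130.87924194335938), (32.92853927612305, 52.1533203125), 5.589500904083252)
10.625 [556.40108967 130.73467568 112.24121302] tool y yaw -83.19112957925077 [-1.e-04 -1.e-04 -1.e+00] [-0.11130466  0.57532007 -0.26332953  1.82555693  0.20545989  0.76736813
 -1.93461535]
[ 0.05193437 -1.0438876  -0.5502985 ] [ 0.05189042 -0.00880593  0.04138974]
scene blue 1701 [[488.0, -499.0, 22.2], [559.4, 129.6, 65.4], [809.0, 160.0, 144.0]]
wrist blue [[534.1, 105.4, 59.7], [535.2, 106.7, 63.3], [574.4, 132.9, 111.3], [626.9, 154.0, 146.1], [628.6, 154.9, 146.2]]
floor z 49.09889679874669 rim 88.89893311339304
```

View pics/w3.png

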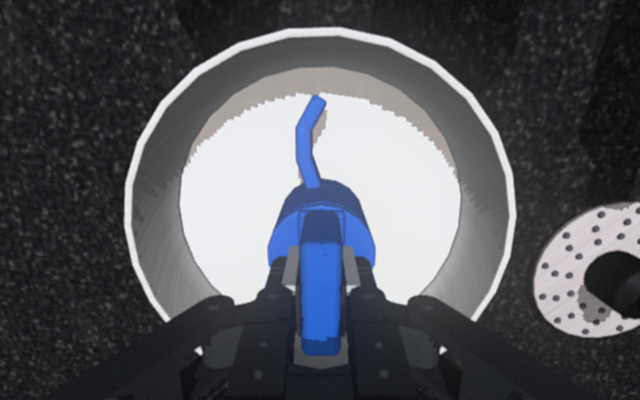

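View pics/s3.png

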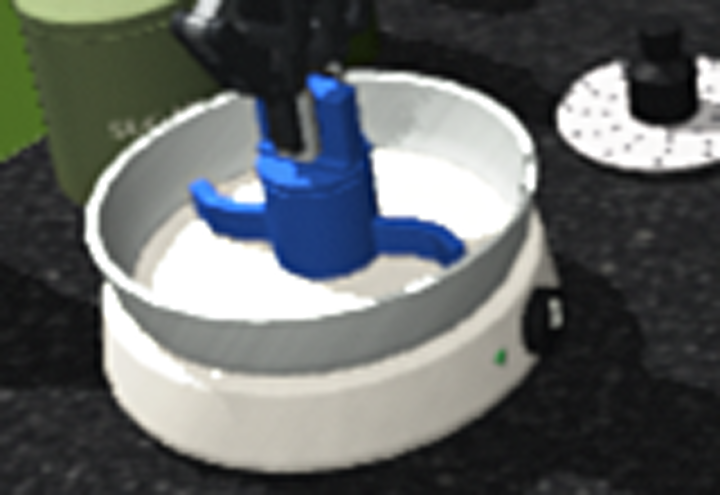

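In both views the paddle is down over the spindle and upright, with its arms inside the bowl. The spindle itself is hidden. The cameras put the bowl floor at about 49–50 mm and the bar top at 146, so about 1–2 mm remain. I go on until it touches.

```bash
python3 -m handwheel '0 0 -0.001 0 0 0; 0 0 0 0 0 0; 0 0 0 0 0 0'; python3 -m handwheel '0 0 -0.001 0 0 0; 0 0 0 0 0 0; 0 0 0 0 0 0'
```

```text
clock: 11.05
tool_pos: [556.5, 130.8, 111.3]
orientation: [[0.993, 0.119, 0.0], [0.119, -0.993, 0.0], [0.0, 0.0, -1.0]]
wrist_force: [0.4, 0.0, -2.5]
gripper_width: 15.6
gripper_force: 60.0
clock: 11.42
tool_pos: [556.7, 130.7, 111.3]
orientation: [[0.993, 0.118, 0.0], [0.118, -0.993, -0.0], [0.0, 0.0, -1.0]]
wrist_force: [-1.8, -1.5, 6.3]
gripper_width: 15.3
gripper_force: 61.4
```

It touches at TCP 111.3, which puts the underside at about 50 mm, matching the measured floor. I release and rise.

```bash
python3 -m handwheel '0 0 0 0 0 0; 0 0 0 0 0 0; 0 0 0 0 0 0; 0 0 0 0 0 0; 0 0 0 0 0 0; 0 0 0 0 0 0' 0.06; python3 -m handwheel '0 0 0.02 0 0 0; 0 0 0.03 0 0 0; 0 0 0.04 0 0 0; -0.01 0 0.04 0 0 0; -0.02 0 0.03 0 0 0; -0.02 0 0 0 0 0; 0 0 0 0 0 0; 0 0 0 0 0 0'; python3 look.py w4; python3 - <<'E'
from h import *
z=np.load("/tmp/w.npz");i=z["im"].astype(int);W=z["W"];m=(i[...,2]>i[...,0]+50);d=np.hypot(W[...,0]-557,W[...,1]-130.5)
P=W[m&(d<90)]
for lo,hi in((135,160),(95,112),(45,85)):
    Q=P[(P[:,2]>lo)&(P[:,2]<hi)]
    if len(Q)>20:print(lo,len(Q),np.nanpercentile(Q,[1,50,99],axis=0).round(1).tolist(),cv2.minAreaRect(Q[:,:2].astype(np.float32)))
Q=P[P[:,2]>141]
if len(Q)>20:
    A=np.linalg.lstsq(np.c_[Q[:,:2]-Q[:,:2].mean(0),np.ones(len(Q))],Q[:,2],rcond=None)[0];print("bar tilt deg",np.degrees(A[:2]))
print("floor",np.nanmedian(W[(d>60)&(d<85)&~m][:,2]))
E
```

```text
clock: 12.18
tool_pos: [556.4, 130.8, 110.3]
orientation: [[0.993, 0.119, -0.0], [0.119, -0.993, 0.0], [-0.0, -0.0, -1.0]]
wrist_force: [0.4, 0.3, 0.2]
gripper_width: 60.0
gripper_force: 0.0
clock: 13.18
tool_pos: [506.9, 130.6, 270.1]
orientation: [[0.993, 0.118, 0.0], [0.118, -0.993, -0.0], [0.0, 0.0, -1.0]]
wrist_force: [0.2, 0.1, -0.5]
gripper_width: 60.4
gripper_force: 0.0
85 110 1495 [557.8 138.3 105.1] ((558.2862548828125, 130.0989227294922), (49.120155334472656, 51.63325881958008), 8.90817642211914)
13.225 [506.95247466 130.59830038 269.97256228] tool y yaw -83.21104622216966 [-2.e-04 -1.e-04 -1.e+00] [-0.07431944  0.29764111 -0.32081229  1.8145126   0.10701485  1.04650945
 -1.88796844]
135 1269 [[533.5, 121.0, 140.5], [558.4, 130.3, 143.8], [580.8, 139.7, 145.6]] ((556.5581665039062, 129.98294067382812), (49.186058044433594, 15.92031192779541), 6.7409443855285645)
95 1596 [[534.4, 104.9, 103.2], [557.7, 138.3, 105.2], [582.0, 155.4, 110.8]] ((558.427734375, 130.31712341308594), (50.14461898803711, 52.368133544921875), 6.863028049468994)
45 789 [[484.6, 110.6, 68.7], [593.5, 141.1, 70.8], [629.6, 150.3, 72.7]] ((556.8311767578125, 130.51536560058594), (149.39170837402344, 18.454540252685547), 12.890349388122559)
bar tilt deg [-0.4144768  -0.39416945]
floor 327.91154437405623
```

View pics/w4.png

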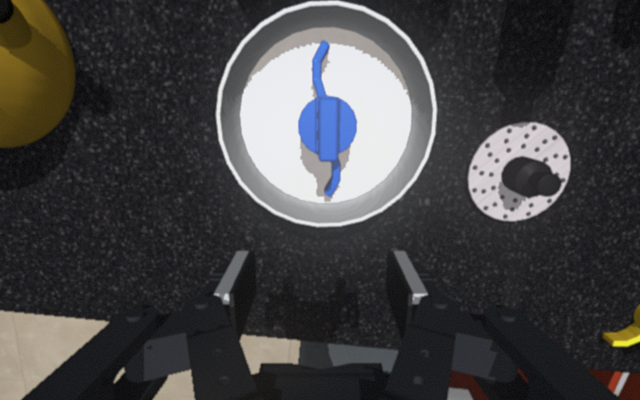

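The view shows the paddle at (327,125), standing free and level in the bowl, with the disc untouched at (520,172). The centre is (557,130.2), the yaw 6.8° and the underside about 49.5 mm, level with the floor, so it is home.

```bash
python3 -c "
from rig import robot
print(robot.job_done())"
```

```text
the job is handed in; nothing more can be done
None
```

The blue paddle is fully home on the spindle, standing level on the bowl floor and released. The disc was left where it was, and I handed the job in at about 13 s on the robot's clock. The cameras put the bowl floor at about 50 mm rather than the stated 56 mm, so I lowered the paddle until it touched.

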